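# Shift a lab roller mill from park into the marked gear

### The job

The roller mill on the bench is in park. Move its red-knobbed shift lever out of the park slot, across the neutral slot to the side marked by the green disc, feel for the forward slot there and push the lever fully home in it; then let go. Leave the wash bottle, the beaker and the vial where they stand.

Things in the scene. Friction and masses are not known exactly. Their poses are not given: they have to be found in the camera images.
- gate_centre (a point): Gate centre on the sloped panel of the white and blue roller mill (300 mm wide), 100 mm above the bench; the mill is within 0.3 rad of square. Axes level: x forward, away from the operator; y left; z up. The panel rises forward at 30 deg. Below, u = up-slope, v = left, out = panel normal, which leans 30 deg back to the operator. Slots are given as stem centres at the panel from here.
- pivot (a point): The lever's pivot, 70 mm inside the panel behind the gate centre, along the panel's normal. With a = side angle and b = shift angle the knob's centre lies at 140 mm x (u: sin b, v: cos b sin a, out: cos b cos a) from here; so the knob moves twice as far as the 10 mm stem does at the panel. Play of the stem: 2 mm each way, 2.5 mm sideways in the forward slots.
- rear_slots (a point): Back end of the park slot (v = 0, u = -18 mm). The neutral slot runs along u = 0 from v = -34 to 34 mm. Two rear gear slots run back to u = -18 at v = -21 and 21 mm; they are not wanted.
- forward_left (a point): Nominal front end (u = 18, v = 22 mm) of the left forward gear slot. The bright plate with both forward slots is mounted up to 9 mm left or right of nominal, unmeasured: feel for the slot (or look).
- forward_right (a point): Nominal front end (u = 18, v = -22 mm) of the right forward gear slot, cut in the same plate, so off by the same unmeasured amount, up to 9 mm left or right.
- guard_edge (a point): Middle of the lower front edge (blue) of a fixed clear level splash guard, 290 mm wide, 83 mm deep forward of here, on posts at 140 mm left and right; about 90 mm above the knob, right over it when the lever is fully forward. Come in under it with the gripper leaning back to the operator, fingers pointing forward and down about 35 to 45 deg from vertical.
- knob (a point): Centre of the lever's red ball knob, 32 mm in diameter, 70 mm out from the panel when the lever is upright; grasp it here, for instance from the left and right. The ball can turn between the fingers as the lever leans.
- shift (a joint): Fore-aft angle of the lever, rad: 0 in neutral, positive forward (up-slope), about 0.25 fully forward in a gear, -0.25 fully back. It stays where it is left; friction needs about 2 to 3 N at the knob.
- side (a joint): Sideways angle of the lever, rad: 0 upright (park column), positive to the operator's left; about 0.3 in a forward gear slot at v = 22 mm. A weak spring, about 1.3 N at the knob at 0.3 rad, brings it back to the middle when let go in neutral.
- green_marker (a point): Underside centre of the green disc, 32 mm in diameter, 7 mm high, fixed on the mill's ledge 95 mm forward of the gate centre, 45 mm to its left or right and 37 mm above it: it marks the side of the wanted forward gear.
- yellow_marker (a point): Underside centre of the yellow disc of the same size, on the other side of the ledge: marks the gear that is not wanted.
- wash_bottle_mid (a point): Centre of a loose white bottle with red cap, 64 mm in diameter, 150 mm high, beside the mill.
- beaker_mid (a point): Centre of a loose glass beaker, 72 mm in diameter, 85 mm high, beside the mill.
- vial_mid (a point): Centre of a loose small glass vial with blue cap, 28 mm in diameter, 50 mm high, beside the mill.

How it is judged:
By the outcome, as a careful person would: the job done as asked, in the order asked, and still so for the second after the job is handed in, with the robot touching nothing.
It also fails if it takes over 54 s, if anything falls off the work surface, if the arm or the gripper's body presses on something with over 40 N, if the wrist force passes 120 N, or if a joint passes its speed limit or range.

### The arm

A 6-joint arm with a two-finger parallel gripper is mounted at the origin on the work surface. World frame = base frame: x ahead of the robot, y to its left, z up, the work surface at z = 0. Lengths are in m, angles in rad, forces in N, time in s.
With the tool pointing down it reaches from about 0.35 to 0.975 m from the base axis. Payload 4.9 kg.
Tool frame: the origin (TCP) lies midway between the tips of the shut fingers; the grasp point (between the pads) lies 19 mm behind it (manip.pinch_z is the distance from the TCP to the grasp point, in m); z points along the fingers, y is the direction in which the jaws open and shut (so a half turn about z gives the same grasp; the last joint's range is limited). The gripper opens to 85 mm and grips with 20 to 120 N. Pads are 22 mm wide; open, the fingers measure 114 mm over their backs; the gripper's body (76 mm by 85 mm) begins 54 mm behind the grasp point. The pads swing forward as they close: fully open they stand 13 mm farther back than shut.
Start: joints at [-1.377, 0.053, 1.613, -0, 1.476, -0.119], TCP at [0.192, -0.595, 0.231] pointing down, gripper open.
Joint ranges: [-3.01, 3.01], [-1.01, 2.22], [0.06, 2.58], [-1.02, 4.17], [0.09, 2.62], [-3.14, 3.14]. Speed limits (rad/s): [2.57, 2.57, 3.14, 3.14, 3.14, 3.14].

### API

Orientations are given as a unit quaternion [w, x, y, z].
In Python, from plant import manip gives the robot as it stands.
- The arm moves only by the tool drive_tool, never from a script. Its argument "commands" is text: rows parted by semicolons, each of 5 numbers parted by spaces: the finger opening in mm, from 0 to 85.4, then the shift along the tool's x, y, z in units of 30 mm (1.0 is 30 mm), then the turn about the tool's z in degrees. A call has exactly 8 rows; each row shifts and turns the commanded pose from where the row before left it, along the tool's axes as they then stand; what a row does not reach is not made up. A row lasts 1/8 s, in which the tool goes at most 62.5 mm and 10.7 degrees, less where a joint would pass 70% of its speed; a pose out of reach is approached as far as the arm can. A call is refused whole if a number of a shift passes 1 or a number of a turn 10.7, either way. A call with a gripper value outside its range is refused whole. The fingers move at their own pace and stop on an object; the grip force is fixed at half the most. Time passes only in rows, so rows that do not move let the fingers close, or fill a call up. It gives the time, the measured TCP pose, the force and the opening at its end, in the units of the state.
- manip.state(): the state, without advancing time (a new reading comes with each control period).
- manip.grab_frame(name): name is "scene" or "top" or "wrist"; returns the picture (400x640x3 uint8, red, green, blue); there is no depth.
- manip.camera_params(name): a dict with "fx", "fy", "cx", "cy" (pixels), "xyz" and "orientation" of the camera in the world. Camera axes: x right, y down, z forward; pixel columns grow to the right and rows downward; lengths in m; the calibration is good to about 2 mm. A picture is of the moment at which its call begins: read the wrist's pose just before it. camera_params takes no time and is no camera call; for the wrist camera it gives the pose at the moment of the call.
- manip.job_done(): hands the job in, once; it reports no verdict.
The state is a dict: "time": time; "joint_pos": joint angles; "joint_vel": joint speeds; "joint_efforts": joint torques, N m; "tool_pos": TCP position; "tool_rot": TCP orientation; "contact_force": force on the tool from outside, world axes, zero at the start; "ft_torque": the same for the moment, N m; "gripper_width": opening from 0.0 (shut) to 1.0 (fully open).
Only numpy, scipy, OpenCV 4.12 (cv2) and the standard library are available. Lean on these libraries where they do the work, as an engineer would, in place of code of your own. Each camera call takes 0.05 s, during which the arm holds its last target. There are 200 camera calls.

## Working session

There is one attempt and no reset: what is moved stays moved. The work goes in short steps, Python scripts to look and compute and a tool call to move; the robot and the scene stay as the last step left them, time stands still between calls to the robot, and variables do not carry over. Pictures are saved under pics/ and viewed, about 8 in all and at most 12, crops included, and the job is handed in when it is done.

Besides the shell and the picture viewer there is one more tool, called after "Emit:" by a JSON object that holds its "name" and its "arguments". drive_tool: Moves the arm, as the interface text tells. Its arguments: {"type":"object","properties":{"commands":{"type":"string"}},"required":["commands"]}

```bash
mkdir -p pics; ls
python3 - <<'E'
from plant import manip
import cv2,numpy as np
print(manip.state()); print(manip.pinch_z)
for n in("scene","top"):
    print(n,manip.camera_params(n)); cv2.imwrite(f"pics/{n}0.png",manip.grab_frame(n)[:,:,::-1])
E
```

```text
pics
{'time': 0.0, 'joint_pos': array([-1.37697671e+00,  5.33599094e-02,  1.61430981e+00,  7.67543315e-06,
        1.47599623e+00, -1.18992132e-01]), 'joint_vel': array([-2.17858602e-03,  6.68979208e-04, -7.88988828e-04, -2.88167102e-04,
       -4.21948128e-05, -4.49063539e-04]), 'joint_efforts': array([ 2.22028866e-03, -3.93675828e+01, -3.70179212e+01,  9.23398829e-05,
        7.01969329e-03,  5.51327048e-06]), 'tool_pos': array([ 0.19221966, -0.59404653,  0.23005168]), 'tool_rot': array([-1.03606261e-03,  9.87793042e-01,  1.55768521e-01, -3.49582962e-05]), 'contact_force': array([ 0.21357171, -0.32383505,  0.05239119]), 'ft_torque': array([-0.03855059, -0.03790057,  0.00696175]), 'gripper_width': 0.998127148231884}
0.0187
scene {'fx': 436.86694855355506, 'fy': 436.86694855355506, 'cx': 317.61693383577386, 'cy': 198.56626606226294, 'xyz': array([1.24665838, 0.10072684, 0.76650938]), 'orientation': array([-0.24679555,  0.61202247,  0.69712973, -0.28023308])}
top {'fx': 371.6761002364534, 'fy': 371.6761002364534, 'cx': 314.7269552354283, 'cy': 200.46278946818373, 'xyz': array([ 0.54887952, -0.00273006,  0.92978791]), 'orientation': array([-0.07172298,  0.70521194, -0.70348612,  0.05137332])}
```

View pics/scene0.png

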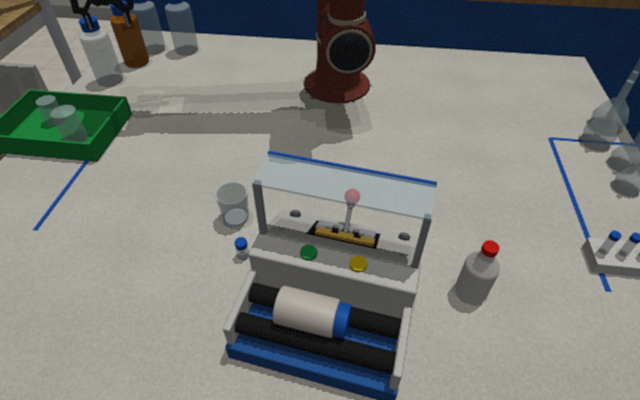

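View pics/top0.png

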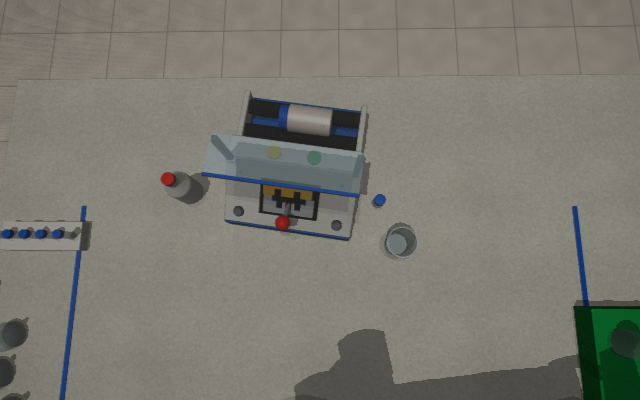

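The scene view shows the green disc at (309,252), the yellow disc at (358,264) and the knob at (352,196). In the top view green is at (314,158), yellow at (274,152) and the knob at (282,223). Green is on the operator's right, and the lever is back in park.

```bash
cat > h.py <<'E'
import numpy as np,cv2
from plant import manip
from scipy.spatial.transform import Rotation as R
def rot(q): return R.from_quat(np.roll(q,-1)).as_matrix()
def ray(c,px):
    d=rot(c["orientation"])@np.array([(px[0]-c["cx"])/c["fx"],(px[1]-c["cy"])/c["fy"],1]); return np.array(c["xyz"]),d/np.linalg.norm(d)
def plane(c,px,z):
    o,d=ray(c,px); return o+d*(z-o[2])/d[2]
def tri(c1,p1,c2,p2):
    o,d=ray(c1,p1);q,e=ray(c2,p2); s=np.linalg.lstsq(np.c_[d,-e],q-o,rcond=None)[0]
    a,b=o+d*s[0],q+e*s[1]; return (a+b)/2,np.linalg.norm(a-b)
def proj(c,P):
    p=rot(c["orientation"]).T@(np.array(P)-c["xyz"]); return np.array([c["fx"]*p[0]/p[2]+c["cx"],c["fy"]*p[1]/p[2]+c["cy"]])
def blob(im,lo,hi,roi):
    x0,y0,x1,y1=roi; m=cv2.inRange(cv2.cvtColor(im[y0:y1,x0:x1],cv2.COLOR_BGR2HSV),lo,hi)
    n,l,s,c=cv2.connectedComponentsWithStats(m); i=1+s[1:,4].argmax(); return c[i]+[x0,y0],s[i]
E
python3 - <<'E'
from h import *
T,S=manip.camera_params("top"),manip.camera_params("scene")
t,s=cv2.imread("pics/top0.png"),cv2.imread("pics/scene0.png")
G=(40,60,40),(85,255,255);Y=(18,60,60),(35,255,255);D=(0,110,80),(8,255,255);D2=(0,60,80),(10,255,255)
gt=blob(t,(40,40,40),(95,255,255),(300,145,330,172));gs=blob(s,*G,(295,240,322,265))
yt=blob(t,(15,50,60),(38,255,255),(260,143,290,165));ys=blob(s,*Y,(345,252,372,275))
kt=blob(t,*D,(265,210,300,240));ks=blob(s,*D2,(335,180,370,210))
for n,a,b in(("g",gt,gs),("y",yt,ys),("k",kt,ks)):
    print(n,a,b,tri(T,a[0],S,b[0]),"top z=.144",plane(T,a[0],.144),"scene",plane(S,b[0],.144))
g,y=[(plane(S,b[0],.144)) for a,b in((gt,gs),(yt,ys))]
v=(y-g)[:2];print("sep",np.linalg.norm(v));v/=np.linalg.norm(v);f=np.array([v[1],-v[0]]);print("yaw",np.arctan2(f[1],f[0]))
gc=(g+y)[:2]/2-.095*f;print("gate",gc)
# predicted knob in park: b=-asin(18/70)
b=-np.arcsin(18/70) if 0 else -np.arctan(18/70)
F=np.array([*f,0]);Z=np.array([0,0,1]);c,sn=np.cos(np.pi/6),.5
u=c*F+sn*Z;o=-sn*F+c*Z;P=np.array([*gc,.1])-.07*o
print("knob pred",P+.14*(np.sin(b)*u+np.cos(b)*o))
for e in((203,174),(358,194)): print("guard",plane(T,e,.25))
cv2.imwrite("pics/crop.png",cv2.resize(t[170:240,220:360],None,fx=5,fy=5,interpolation=cv2.INTER_CUBIC))
E
```

```text
Traceback (most recent call last):
  File "h.py", line 16, in blob
    n,l,s,c=cv2.connectedComponentsWithStats(m); i=1+s[1:,4].argmax(); return c[i]+[x0,y0],s[i]
                                                     ~~~~~~~~~~~~~~^^
ValueError: attempt to get argmax of an empty sequence
```

```bash
cat > m.py <<'E'
from h import *
T,S=manip.camera_params("top"),manip.camera_params("scene")
t,s=cv2.imread("pics/top0.png"),cv2.imread("pics/scene0.png")
def red(im,roi,th):
    x0,y0,x1,y1=roi; a=im[y0:y1,x0:x1].astype(int); m=((a[:,:,2]-a[:,:,1]>th)&(a[:,:,2]-a[:,:,0]>th)).astype(np.uint8)
    n,l,q,c=cv2.connectedComponentsWithStats(m); i=1+q[1:,4].argmax(); return c[i]+[x0,y0],q[i]
print(s[252,309],s[264,358],t[158,314],t[152,274],s[196,352],t[223,282])
gt=blob(t,(40,40,40),(95,255,255),(300,145,330,172));gs=blob(s,(40,60,40),(85,255,255),(295,240,322,265))
yt=blob(t,(15,40,60),(38,255,255),(260,143,290,165));ys=blob(s,(15,100,60),(35,255,255),(345,252,372,275))
kt=red(t,(265,210,300,240),50);ks=red(s,(335,180,370,210),20)
for n,a,b in(("g",gt,gs),("y",yt,ys),("k",kt,ks)):
    print(n,a,b,tri(T,a[0],S,b[0]),"top z=.144",plane(T,a[0],.144),"scene",plane(S,b[0],.144))
g,y=[(plane(S,b[0],.144)) for a,b in((gt,gs),(yt,ys))]
v=(y-g)[:2];print("sep",np.linalg.norm(v));v/=np.linalg.norm(v);f=np.array([v[1],-v[0]]);print("yaw",np.arctan2(f[1],f[0]))
gc=(g+y)[:2]/2-.095*f;print("gate",gc)
b=-np.arctan(18/70)
F=np.array([*f,0]);Z=np.array([0,0,1]);c,sn=np.cos(np.pi/6),.5
u=c*F+sn*Z;o=-sn*F+c*Z;P=np.array([*gc,.1])-.07*o
print("knob pred",P+.14*(np.sin(b)*u+np.cos(b)*o))
for e in((203,174),(358,194)): print("guard",plane(T,e,.25))
cv2.imwrite("pics/crop.png",cv2.resize(t[170:240,220:360],None,fx=5,fy=5,interpolation=cv2.INTER_CUBIC))
E
python3 m.py
```

```text
[38 84 22] [  7 105 121] [ 96 111  77] [ 88 118 115] [115 111 153] [ 36  40 151]
g (array([313.59171598, 157.05325444]), array([  7,   5,  14,  15, 169], dtype=int32)) (array([308.29090909, 251.82272727]), array([  5,   4,  18,  16, 220], dtype=int32)) (array([0.78424681, 0.02394192, 0.14261464]), np.float64(0.0012273156407229015)) top z=.144 [0.78392505 0.02328938 0.144     ] scene [0.78518842 0.02471883 0.144     ]
y (array([273.41333333, 151.5       ]), array([  7,   2,  14,  14, 150], dtype=int32)) (array([358.05857741, 263.05857741]), array([  4,   3,  19,  17, 239], dtype=int32)) (array([0.7972324 , 0.11291126, 0.14288545]), np.float64(0.001424228777733606)) top z=.144 [0.79694164 0.11203446 0.144     ] scene [0.79789618 0.11359273 0.144     ]
k (array([281.85714286, 222.46103896]), array([ 10,   6,  14,  14, 154], dtype=int32)) (array([352.30597015, 194.44776119]), array([ 11,   9,  14,  12, 134], dtype=int32)) (array([0.63892616, 0.09046739, 0.14957943]), np.float64(0.0019429254265454679)) top z=.144 [0.63967543 0.0901558  0.144     ] scene [0.63321332 0.09134106 0.144     ]
sep 0.08977782546829739
yaw -0.14202372817743772
gate [0.6974988  0.08260272]
knob pred [0.63514388 0.09151863 0.13936888]
guard [0.719619   0.22963304 0.25      ]
guard [ 0.68078057 -0.06313421  0.25      ]
```

View pics/crop.png

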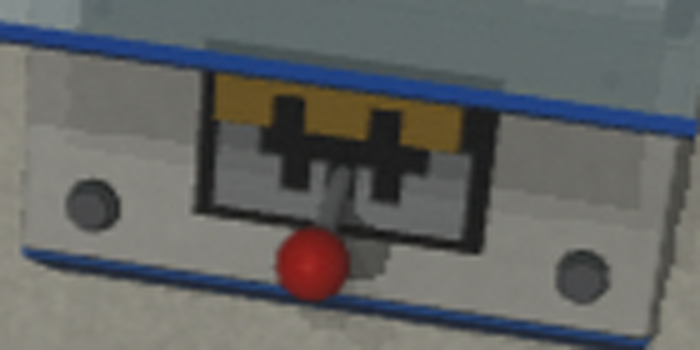

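The crop shows the bright plate with its left slot near (290,105) and right slot near (385,125). The neutral slot runs from (262,138) to (428,163).

```bash
cat >> m.py <<'E'
print("----")
G=np.array([*gc,.1]);V=np.array([*v,0])
def uv(p):
    o_,d=ray(T,p); X=o_+d*((G-o_)@o)/(d@o)-G; return (np.array([X@u,X@V])*1e3).round(1)
for n,p in dict(nL=(262,138),nR=(428,163),fL=(290,108),fLe=(291,97),fR=(385,125),fRe=(388,110),rL=(296,175),rLe=(295,188),rR=(386,190),panelL=(196,210),panelR=(482,250),plL=(212,120),plR=(465,150)).items():
    print(n,uv(((p[0]-2)/5+220,(p[1]-2)/5+170)))
print("top knob at z=.139",plane(T,kt[0],.139))
# scan of intensity across plate at u=8..12 and rear at u=-8..-14
for uu in(8,11,14,-10,-14):
    r=[]
    for vv in range(-40,41,2):
        x,y_=proj(T,G+u*uu/1e3+V*vv/1e3); r.append(int(cv2.getRectSubPix(t[:,:,1],(1,1),(float(x),float(y_)))[0,0]))
    print(uu,r)
E
python3 m.py|sed '1,/----/d'
```

```text
nL [-0.1 36.8]
nR [ -0.9 -39.9]
fL [16.1 25.1]
fLe [21.4 25.1]
fR [ 14.4 -18.6]
fRe [ 21.7 -19.3]
rL [-15.8  19.8]
rLe [-22.2  19.8]
rR [-16.8 -22.1]
panelL [-40.1  65. ]
panelR [-39.6 -69.1]
plL [ 5.1 60.4]
plR [  7.8 -55.9]
top knob at z=.139 [0.64025317 0.09074684 0.139     ]
8 [79, 77, 76, 77, 78, 80, 76, 55, 31, 28, 29, 30, 31, 31, 42, 64, 80, 79, 76, 77, 79, 80, 80, 80, 79, 78, 74, 77, 74, 52, 34, 30, 30, 31, 31, 31, 42, 66, 82, 82, 81]
11 [81, 81, 80, 79, 79, 80, 77, 59, 29, 29, 29, 31, 31, 32, 45, 66, 81, 81, 80, 79, 80, 81, 81, 81, 80, 81, 79, 80, 75, 55, 34, 29, 30, 30, 30, 33, 46, 66, 81, 81, 81]
14 [81, 82, 82, 82, 82, 81, 74, 56, 30, 28, 28, 29, 29, 33, 46, 66, 82, 82, 82, 81, 81, 81, 81, 81, 83, 82, 82, 81, 77, 60, 34, 29, 31, 31, 30, 32, 45, 65, 82, 82, 82]
-10 [98, 93, 95, 95, 91, 77, 52, 30, 29, 31, 31, 33, 49, 74, 92, 89, 70, 48, 57, 64, 62, 51, 44, 64, 95, 93, 83, 55, 32, 31, 32, 29, 31, 48, 77, 94, 94, 93, 93, 98, 99]
-14 [97, 97, 97, 97, 94, 79, 49, 30, 31, 30, 31, 30, 49, 80, 97, 92, 74, 44, 62, 71, 74, 69, 61, 65, 97, 97, 89, 51, 31, 30, 31, 31, 31, 50, 82, 97, 97, 96, 96, 97, 97]
```

Emit:
{"name": "drive_tool", "arguments": {"commands": "24 0.4 -1 0 8.7;24 0.4 -1 0 8.7;24 0.4 -1 0 8.6;24 0.4 -1 0 0;24 0.4 -1 0 0;24 0.4 -1 0 0;24 0.4 -1 0 0;24 0.4 -1 0 0"}}

```text
time: 1.1
tool_pos: [0.294, -0.3595, 0.2308]
tool_rot: [-0.0, 0.998, -0.071, -0.0]
contact_force: [0.1, -0.6, -0.2]
gripper_width: 0.286
```

Emit:
{"name": "drive_tool", "arguments": {"commands": "24 0.4 -1 0 0;24 0.4 -1 0 0;24 0.4 -1 0 0;24 0.4 -1 0 0;24 0.4 -1 0 0;24 0.4 -1 0 0;24 0.4 -1 0 0;24 0.4 -1 0 0"}}

```text
time: 2.1
tool_pos: [0.4227, -0.1354, 0.2308]
tool_rot: [-0.0, 0.998, -0.07, -0.0]
contact_force: [0.7, -1.0, -1.0]
gripper_width: 0.281
```

Emit:
{"name": "drive_tool", "arguments": {"commands": "24 0.3 -1 0 0;24 0.3 -1 0 0;24 0.3 -1 0 0;24 0.3 -1 0 0;24 0.3 -1 0 0;24 0.3 -1 0 0;24 0 -0.5 0 0;24 0 0 0 0"}}

```text
time: 3.1
tool_pos: [0.503, 0.0493, 0.2309]
tool_rot: [0.0, 0.998, -0.07, -0.0]
contact_force: [-0.7, -0.8, -0.5]
gripper_width: 0.284
```

```bash
cat > q.py <<'E'
from h import *
import sys
# mill frame: gate shifted 1 mm right
f=np.array([np.cos(.142),-np.sin(.142),0]);V=np.array([np.sin(.142),np.cos(.142),0]);Z=np.array([0,0,1])
G=np.array([.6975,.0826,.1])-.001*V;u=.866*f+.5*Z;o=-.5*f+.866*Z;P=G-.07*o
def knob(su,sv):
    a=np.arctan2(sv,70);b=np.arctan(su/70*np.cos(a)); return P+.14*(np.sin(b)*u+np.cos(b)*np.sin(a)*V+np.cos(b)*np.cos(a)*o)
def fvz(p): d=p-G; return (np.array([d@f,d@V,p[2]])*1e3).round(1)
if __name__=="__main__":
    s=manip.state(); r=rot(s["tool_rot"]); print("t",s["time"],"TCP fvz",fvz(s["tool_pos"]),"force fvz",[round(float(s["contact_force"]@k),1) for k in(f,V,Z)],"w",s["gripper_width"])
    print("tool x/y/z in fvz",[[round(float(r[:,i]@k),3) for k in(f,V,Z)] for i in range(3)])
    for n,k in dict(park=(-18,0),neutral=(0,0),nr=(0,-17.7),fwd=(18,-17.7)).items(): print(n,fvz(knob(*k)))
E
python3 q.py
python3 - <<'E'
from h import *
c=manip.camera_params("wrist");np.save("w1.npy",np.array([c],dtype=object));cv2.imwrite("pics/w1.png",manip.grab_frame("wrist")[:,:,::-1])
E
```

```text
t 3.1 TCP fvz [-187.8  -59.5  230.9] force fvz [-0.6, -0.9, -0.5] w 0.2841310724037276
tool x/y/z in fvz [[1.0, 0.002, -0.001], [0.002, -1.0, 0.0], [-0.001, -0.0, -1.0]]
park [-63.    0.  139.4]
neutral [-35.    0.  160.6]
nr [-32.9 -34.3 156.9]
fwd [ -1.5 -33.3 170.4]
```

View pics/w1.png

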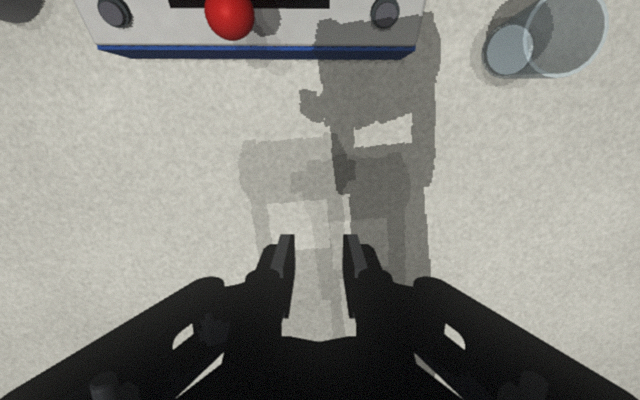

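The wrist view shows the knob at about (230,17), the jaws straddling column 318, and the beaker well off to the right. I'll close in.

Emit:
{"name": "drive_tool", "arguments": {"commands": "24 0.6 -0.5 0 0;24 0.6 -0.5 0 0;24 0.6 -0.5 0 0;24 0.6 -0.48 0 0;24 0 0 0 0;24 0 0 0 0;24 0 0 0 0;24 0 0 0 0"}}

```text
time: 4.15
tool_pos: [0.5826, 0.0972, 0.2315]
tool_rot: [0.0, 0.997, -0.071, 0.0]
contact_force: [0.9, -0.6, -0.2]
gripper_width: 0.283
```

Run:
```python
from q import *
print(fvz(manip.state()["tool_pos"]))
c=manip.camera_params("wrist");im=manip.grab_frame("wrist")[:,:,::-1].copy();cv2.imwrite("pics/w2.png",im)
k,s=blob(im,(0,110,60),(8,255,255),(100,0,540,400));print(k,s)
for z in(.139,.144): print(z,fvz(plane(c,k,z)))
print("pred px",proj(c,knob(-18,0)),"wrist cam",fvz(c["xyz"]))
t=manip.camera_params("top"); print(tri(c,k,t,(281.857,222.46)), fvz(tri(c,k,t,(281.857,222.46))[0]))
```

```text
[-115.8   -0.8  231.5]
[318.05116959 125.05263158] [ 197  103   43   44 1368]
0.139 [-58.3  -1.  139. ]
0.144 [-58.  -1. 144.]
pred px [316.7305602  131.53511811] wrist cam [-47.2  -1.1 374.9]
(array([0.63960018, 0.08928257, 0.14742172]), np.float64(0.001132755823067832)) [-58.3  -0.6 147.4]
```

View pics/w2.png

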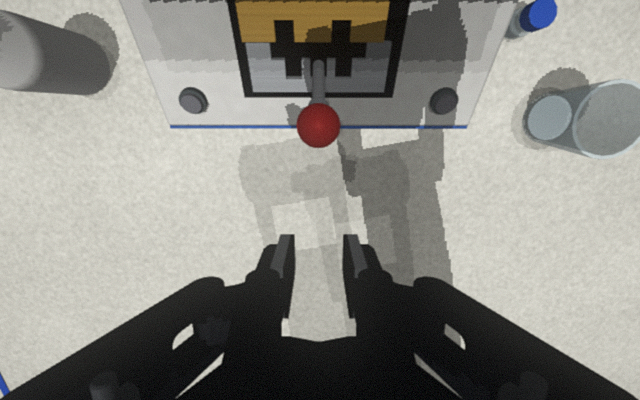

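The knob is centred between the jaws at (318,125). I'll check the plate offset from this closer view.

Run:
```python
from q import *
c=manip.camera_params("wrist");im=cv2.imread("pics/w2.png");g=im[:,:,1]
def prof(uu):
    vs=np.arange(-45,46,.5); a=np.array([float(cv2.getRectSubPix(g,(1,1),tuple(map(float,proj(c,G+u*uu/1e3+V*x/1e3))))[0,0]) for x in vs])
    d=(a<48).astype(int); e=np.flatnonzero(np.diff(d)); return vs[e]
for uu in(10,13,16,-6,-10,-13): print(uu,prof(uu))
cv2.imwrite("pics/w2c.png",cv2.resize(im[0:110,225:415],None,fx=4,fy=4,interpolation=cv2.INTER_CUBIC))
```

```text
10 [-26.5 -10.5  18.5  32.5]
13 [-26.5 -10.5  18.5  32.5]
16 [-26.5 -11.5  18.5  32.5]
-6 [-40.5  10.5  12.5  27. ]
-10 [-29.  -15.5  -8.   -5.5   3.    5.5  14.   26.5]
-13 [-29.  -15.5  -8.   -6.    3.5   6.   14.   26.5]
```

View pics/w2c.png

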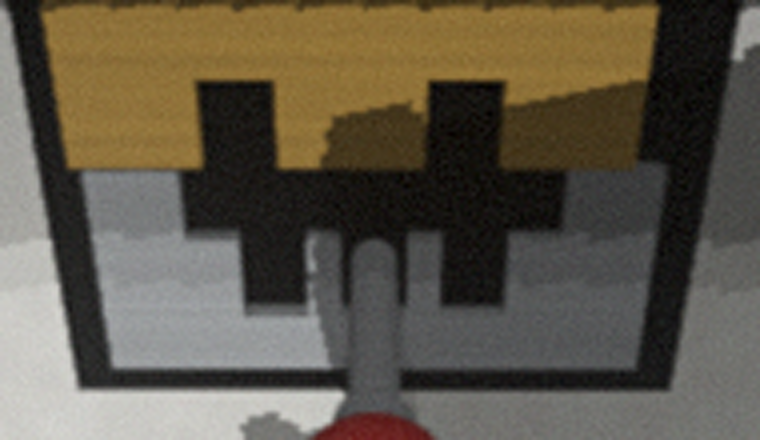

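The rear slots centre at v = +20.2 and -22.2, and the forward slots at +25.5 and -18.5. So the plate sits about 4.5 mm left and the right forward slot is at v ≈ -17.5. The drive cannot tilt the tool. I'll therefore cradle the ball between narrowed fingertips from behind, and finish with an open finger's back, which keeps the gripper body clear of the guard.

```bash
sed -i 's/-.001\*V;u/-.002*V+.004*np.array([np.cos(.142),-np.sin(.142),0]);u/; s/-17.7/-17.5/g' q.py; python3 q.py
```

```text
t 4.2 TCP fvz [-119.7    0.3  231.5] force fvz [0.8, -0.0, 1.0] w 0.2797918588756828
tool x/y/z in fvz [[1.0, 0.001, 0.0], [0.001, -1.0, 0.0], [0.0, -0.0, -1.0]]
park [-63.    0.  139.4]
neutral [-35.    0.  160.6]
nr [-32.9 -34.  157. ]
fwd [ -1.5 -32.9 170.4]
```

Emit:
{"name": "drive_tool", "arguments": {"commands": "24 0 0 0.87 0;24 0 0 0.87 0;24 0 0 0.87 0;24 0 0 0.86 0;24 0.25 0 0 0;24 0.25 0 0 0;24 0.25 0 0 0;24 0.2 0 0 0"}}

```text
time: 5.2
tool_pos: [0.6126, 0.0935, 0.1285]
tool_rot: [-0.0, 0.998, -0.07, 0.001]
contact_force: [-0.4, -0.3, 0.2]
gripper_width: 0.279
```

```bash
python3 q.py|head -1
```

```text
t 5.2 TCP fvz [-89.6   0.8 128.5] force fvz [-0.3, -0.4, 0.2] w 0.2786402073953853
```

Emit:
{"name": "drive_tool", "arguments": {"commands": "24 0.15 0 -0.05 0;24 0.15 0 -0.05 0;24 0.15 0 -0.05 0;24 0.15 0 -0.05 0;24 0.15 0 -0.05 0;24 0.15 0 -0.05 0;24 0.1 0 -0.05 0;24 0 0 0 0"}}

```text
time: 6.2
tool_pos: [0.6403, 0.0904, 0.1411]
tool_rot: [-0.001, 0.998, -0.07, -0.001]
contact_force: [-11.2, 1.7, 14.6]
gripper_width: 0.28
```

```bash
cat > look.py <<'E'
from q import *
import sys
print(fvz(manip.state()["tool_pos"]),[round(float(manip.state()["contact_force"]@k),1) for k in(f,V,Z)])
c=manip.camera_params("wrist");im=manip.grab_frame("wrist")[:,:,::-1].copy();cv2.imwrite("pics/%s.png"%sys.argv[1],im)
k,s=blob(im,(0,110,40),(8,255,255),(100,0,540,400));print(k,s)
T=manip.camera_params("top");t=manip.grab_frame("top")[:,:,::-1].copy();cv2.imwrite("pics/%st.png"%sys.argv[1],t)
for z in(.155,.165,.17): print(z,fvz(plane(c,k,z)))
E
python3 look.py a1
```

```text
[-61.8   1.6 141.1] [-11.3, 0.1, 14.6]
[318.29828988 226.69722456] [ 183  193   72   64 3567]
0.155 [-43.6   1.3 155. ]
0.165 [-39.7   1.3 165. ]
0.17 [-37.7   1.3 170. ]
```

View pics/a1.png

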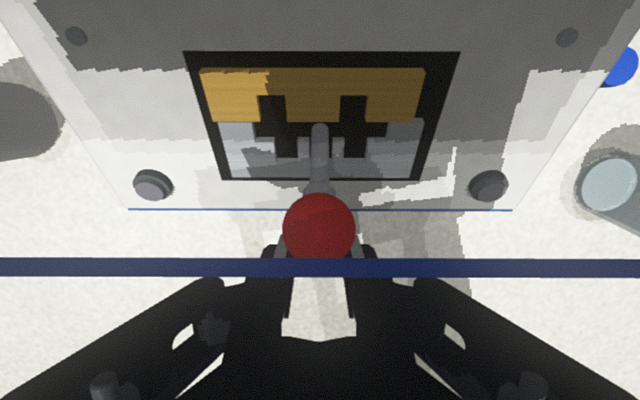

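Now the knob is at (319,225) between the fingertips, the stem's foot is at (320,125) entering the neutral slot, and the guard's blue edge is at row 267.

Run:
```python
from q import *
c=manip.camera_params("wrist")
def uv(p):
    o_,d=ray(c,p); X=o_+d*((G-o_)@o)/(d@o)-G; return (np.array([X@u,X@V])*1e3).round(1)
for n,p in dict(stemtop=(320,123),plateedge=(318,122),neutR=(388,130),rearRend=(355,158),fwdRend=(352,95),fwdR=(353,108),park_bottom=(318,178)).items(): print(n,uv(p))
print("edge",fvz(plane(c,(318,267),.25)),"park/neutral knob px",proj(c,knob(-18,0)),proj(c,knob(0,0)),proj(c,knob(-3,0)))
```

```text
stemtop [-1.   0.4]
plateedge [-0.4  1.5]
neutR [ -5.8 -40. ]
rearRend [-27.  -22.2]
fwdRend [ 16.5 -16.9]
fwdR [  8.7 -18.1]
park_bottom [-44.4   1.6]
edge [-11.6   1.3 250. ] park/neutral knob px [320.82425503 250.65649738] [321.35782685 212.37107214] [321.25851874 221.19798474]
```

Emit:
{"name": "drive_tool", "arguments": {"commands": "24 -0.05 0 -0.1 0;24 0 0.1 -0.05 0;24 0 0.15 0 0;24 0 0.15 0 0;24 0 0.15 0 0;24 0 0.15 0 0;24 0 0.15 0 0;24 0 0 0 0"}}

```text
time: 7.3
tool_pos: [0.6359, 0.0639, 0.1419]
tool_rot: [0.0, 0.997, -0.071, 0.0]
contact_force: [-1.6, 1.9, -0.8]
gripper_width: 0.283
```

```bash
sed -i 's/+.004\*np.array/+0*np.array/' q.py; python3 look.py a2; python3 q.py | head -1
```

```text
[-58.3 -25.3 141.9] [-1.9, 1.6, -0.8]
[317.15724816 216.59038259] [ 182  187   71   54 2849]
0.155 [-35.8 -25.1 155. ]
0.165 [-32.2 -25.1 165. ]
0.17 [-30.5 -25.1 170. ]
t 7.4 TCP fvz [-58.3 -24.9 142. ] force fvz [-2.3, 0.9, -1.3] w 0.28261985127998396
```

View pics/a2.png

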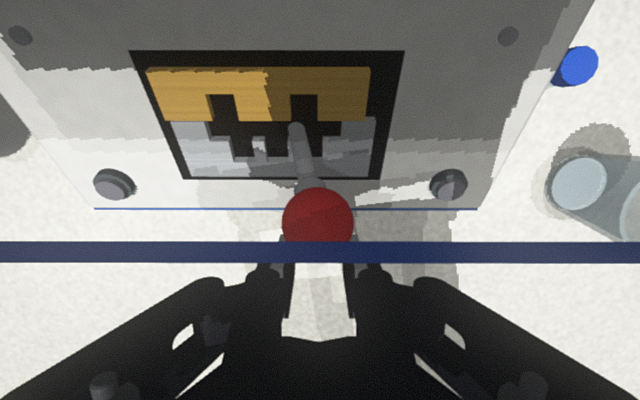

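The knob is carried right in the cradle: knob (317,216), stem foot (296,128), slot centre about (303,108). Next I'll triangulate the guard edge before going forward.

Run:
```python
from q import *
T,S=manip.camera_params("top"),manip.camera_params("scene")
for a,b in(((203,174.5),(435,184)),((358.5,194),(268.5,154))):
    X,e=tri(T,a,S,b);print(fvz(X),e)
```

```text
[ -3.6 144.9 267.9] 0.0020190236414349893
[-2.000e-01 -1.431e+02  2.692e+02] 0.002756813030813215
```

Emit:
{"name": "drive_tool", "arguments": {"commands": "24 0 0.1 0 0;24 0 0.1 0 0;24 0 0.1 0 0;24 0.05 0 0 0;24 0.1 0 -0.03 0;24 0.1 0 -0.03 0;24 0 0 0 0;24 0 0 0 0"}}

```text
time: 8.4
tool_pos: [0.6424, 0.0541, 0.1453]
tool_rot: [0.0, 0.998, -0.07, 0.0]
contact_force: [-4.3, 0.5, 3.7]
gripper_width: 0.284
```

```bash
python3 look.py a3; python3 q.py | head -1
```

```text
[-50.5 -34.  145.3] [-4.3, -0.1, 3.7]
[317.44358312 222.63910422] [ 183  188   71   71 3483]
0.155 [-32.1 -33.9 155. ]
0.165 [-28.4 -33.9 165. ]
0.17 [-26.5 -33.9 170. ]
t 8.5 TCP fvz [-50.5 -33.9 145.3] force fvz [-3.8, -1.6, 4.4] w 0.2832324960076
```

View pics/a3.png

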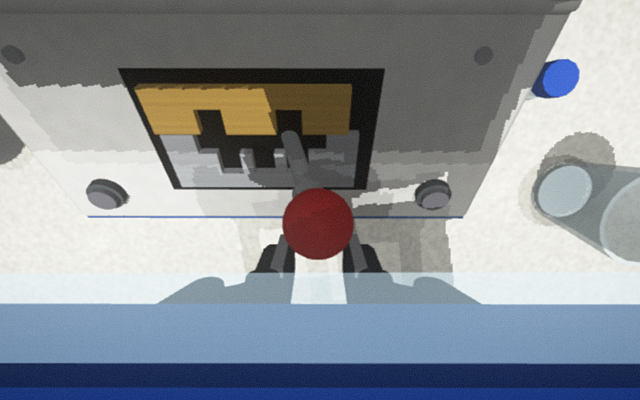

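The stem foot at (290,135) is lined up with the right forward slot at (288,120). I'll ease forward and narrow the jaws, which wedges the ball a little further into the slot without the body reaching the guard.

Emit:
{"name": "drive_tool", "arguments": {"commands": "24 0.08 0 -0.03 0;24 0.07 0 -0.03 0;20 0 0 -0.05 0;16 0 0 -0.05 0;12 0 0 0 0;10 0 0 0 0;8 0 0 0 0;8 0 0 0 0"}}

```text
time: 9.5
tool_pos: [0.6465, 0.0538, 0.1488]
tool_rot: [-0.0, 0.998, -0.07, -0.0]
contact_force: [-3.1, 0.0, 1.9]
gripper_width: 0.093
```

```bash
python3 look.py a4; python3 q.py | head -1
```

```text
[-46.4 -33.7 148.8] [-3.0, -0.4, 1.9]
t 9.55 TCP fvz [-46.5 -33.8 148.8] force fvz [-3.3, -0.7, 0.7] w 0.09287794846266421Traceback (most recent call last):
  File "look.py", line 5, in <module>
    k,s=blob(im,(0,110,40),(8,255,255),(100,0,540,400));print(k,s)
        ~~~~^^^^^^^^^^^^^^^^^^^^^^^^^^^^^^^^^^^^^^^^^^^
  File "h.py", line 16, in blob
    n,l,s,c=cv2.connectedComponentsWithStats(m); i=1+s[1:,4].argmax(); return c[i]+[x0,y0],s[i]
                                                     ~~~~~~~~~~~~~~^^
ValueError: attempt to get argmax of an empty sequence
```

View pics/a4.png

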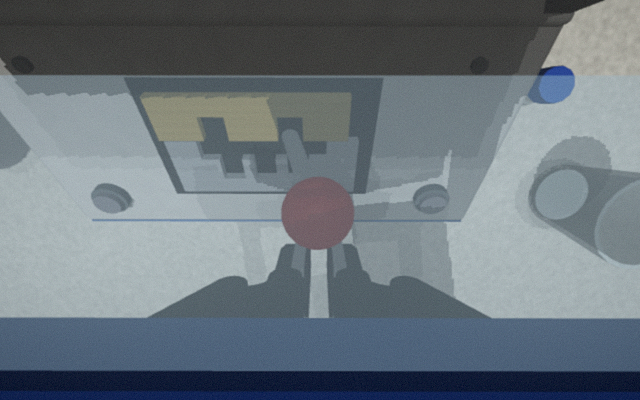

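The stem foot at (290,132) is now past the plate edge at row 140, inside the slot (columns 278–302), so the lever is captured. Now back off, turn 90° and open the jaws for the final push with the front finger's back.

Emit:
{"name": "drive_tool", "arguments": {"commands": "8 -1 0 0 0;8 -1 0 0 0;8 -0.5 0 0.2 0;40 0 0 0.2 -10;85 0 0 0.2 -10;85 0 0 0 -10;85 0 0 0 -10;85 0 0 0 -10"}}

```text
time: 10.55
tool_pos: [0.5732, 0.064, 0.1311]
tool_rot: [0.001, 0.933, 0.36, 0.001]
contact_force: [-0.6, -0.4, -0.6]
gripper_width: 0.998
```

Emit:
{"name": "drive_tool", "arguments": {"commands": "85 0 0 0 -10;85 0 0 0 -10;85 0 0 0 -10;85 0 0 0 -10;85 0 0 0 0;85 0 0 0 0;85 0 0 0 0;85 0 0 0 0"}}

```text
time: 11.55
tool_pos: [0.5723, 0.0643, 0.1308]
tool_rot: [0.0, 0.755, 0.655, 0.0]
contact_force: [0.1, -0.0, -0.4]
gripper_width: 0.998
```

```bash
python3 q.py | head -2
python3 - <<'E'
from q import *
t=manip.grab_frame("top")[:,:,::-1].copy();cv2.imwrite("pics/t5.png",t)
cv2.imwrite("pics/t5c.png",cv2.resize(t[130:270,200:380],None,fx=4,fy=4,interpolation=cv2.INTER_CUBIC))
E
```

```text
t 11.55 TCP fvz [-121.3  -33.9  130.8] force fvz [0.1, -0.0, -0.4] w 0.9977150150798993
tool x/y/z in fvz [[-0.0, 1.0, -0.0], [1.0, 0.0, 0.0], [0.0, -0.0, -1.0]]
```

View pics/t5c.png

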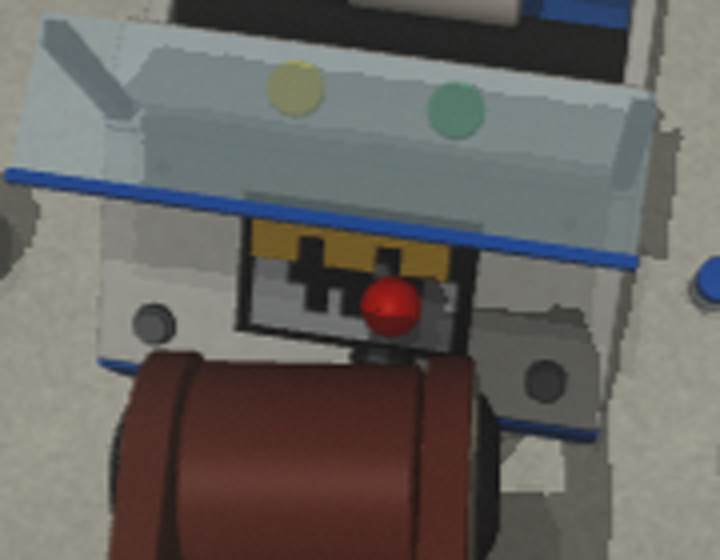

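The ball stays on the right at (390,305) with the open finger directly behind it at (375,355). Pushing now.

Emit:
{"name": "drive_tool", "arguments": {"commands": "85 0 0.2 0 0;85 0 0.2 0 0;85 0 0.2 0 0;85 0 0.2 0 0;85 0 0.15 -0.04 0;85 0 0.15 -0.04 0;85 0 0.15 -0.04 0;85 0 0 0 0"}}

```text
time: 12.6
tool_pos: [0.6097, 0.0589, 0.135]
tool_rot: [0.0, 0.755, 0.655, 0.0]
contact_force: [-2.7, 0.1, 2.0]
gripper_width: 0.995
```

Emit:
{"name": "drive_tool", "arguments": {"commands": "85 0 0.1 -0.05 0;85 0 0.1 -0.05 0;85 0 0 0 0;85 0 0 0 0;85 0 0 0 0;85 0 0 0 0;85 0 0 0 0;85 0 0 0 0"}}

```text
time: 13.6
tool_pos: [0.6153, 0.0582, 0.1373]
tool_rot: [-0.0, 0.755, 0.656, 0.0]
contact_force: [-0.3, -0.5, 0.7]
gripper_width: 0.997
```

```bash
python3 q.py | head -1
cat > tk.py <<'E'
from q import *
import sys
t=manip.grab_frame("top")[:,:,::-1].copy();T=manip.camera_params("top")
k,s=blob(t,(0,70,60),(10,255,255),(270,170,320,212));print(k,s,fvz(plane(T,k,.168)))
for n,p in dict(pre=(6,-17.5),fwd=(18,-17.5)).items(): print(n,proj(T,knob(*p)))
cv2.imwrite(sys.argv[1],cv2.resize(t[130:270,200:380],None,fx=4,fy=4,interpolation=cv2.INTER_CUBIC))
E
python3 tk.py pics/t6.png
```

```text
t 13.6 TCP fvz [-77.9 -33.8 137.3] force fvz [-0.3, -0.5, 0.7] w 0.9965886975176492
[288.36054422 201.86122449] [  0  22  39  20 735] [-16.1  -8.4 168. ]
pre [300.10816963 207.05084313]
fwd [300.97434123 196.48159823]
```

Emit:
{"name": "drive_tool", "arguments": {"commands": "85 0 0.1 -0.04 0;85 0 0.1 -0.04 0;85 0 0.1 -0.04 0;85 0 0 0 0;85 0 0 0 0;85 0 0 0 0;85 0 0 0 0;85 0 0 0 0"}}

```text
time: 14.65
tool_pos: [0.6202, 0.0574, 0.1397]
tool_rot: [-0.004, 0.755, 0.656, -0.004]
contact_force: [-16.9, 1.7, 5.2]
gripper_width: 0.995
```

```bash
python3 q.py | head -1; python3 tk.py pics/t7.png
```

```text
t 14.65 TCP fvz [-72.9 -33.9 139.7] force fvz [-17.0, -0.7, 5.2] w 0.9949084151577919
[288.867 198.674] [   0   15   39   27 1000] [ -9.3  -8.4 168. ]
pre [300.10816963 207.05084313]
fwd [300.97434123 196.48159823]
```

View pics/t7.png

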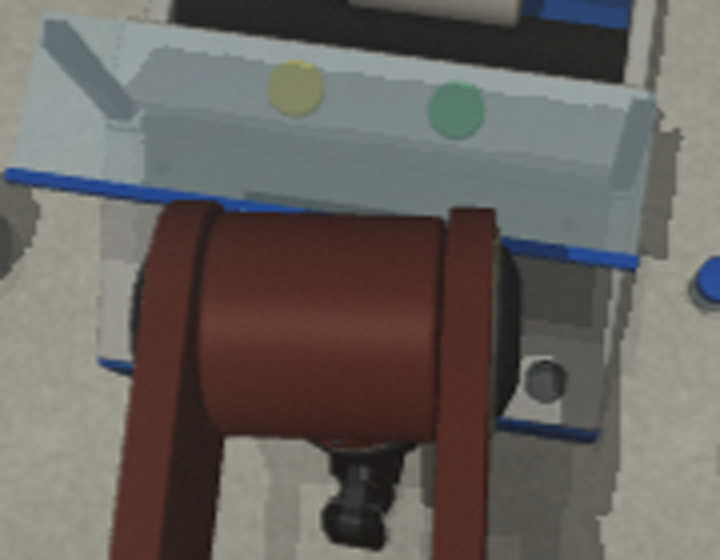

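The arm hides the knob, but the force jumped from 0.3 to 17 N at about the predicted end of travel. Back off and check.

Emit:
{"name": "drive_tool", "arguments": {"commands": "85 0 -0.4 0 0;85 0 -1 0 0;85 0 -1 0 0;85 0 -1 0 0;85 0 -1 -0.5 0;85 0 -0.5 -0.5 0;85 0 0 0 0;85 0 0 0 0"}}

```text
time: 15.7
tool_pos: [0.4792, 0.0774, 0.1709]
tool_rot: [0.0, 0.755, 0.655, 0.0]
contact_force: [-1.1, -0.9, 0.3]
gripper_width: 0.994
```

```bash
python3 q.py | head -1
python3 - <<'E'
from q import *
T,S=manip.camera_params("top"),manip.camera_params("scene")
t=manip.grab_frame("top")[:,:,::-1].copy();s=manip.grab_frame("scene")[:,:,::-1].copy()
for n,p in dict(pre=(6,-17.5),fwd=(18,-17.5),fwd20=(20,-17.5)).items(): print(n,proj(T,knob(*p)),proj(S,knob(*p)))
a=cv2.resize(t[150:230,240:380],None,fx=5,fy=5,interpolation=cv2.INTER_CUBIC);b=cv2.resize(s[150:270,250:440],None,fx=3.684,fy=3.684,interpolation=cv2.INTER_CUBIC)[:,:700]
b=cv2.resize(b,(350,221)); b=cv2.resize(s[170:270,280:390],None,fx=1.8,fy=1.8,interpolation=cv2.INTER_CUBIC)
o=np.zeros((590,700,3),np.uint8);o[:400]=a;o[405:585,:198]=b;cv2.imwrite("pics/f.png",o)
for im,roi,c in((t,(285,180,315,215),T),(s,(320,170,370,225),S)):
    x0,y0,x1,y1=roi;q=im[y0:y1,x0:x1].astype(int);m=((q[:,:,2]-q[:,:,1]>18)&(q[:,:,2]-q[:,:,0]>18)).astype(np.uint8)
    n,l,st,ce=cv2.connectedComponentsWithStats(m)
    if n>1: i=1+st[1:,4].argmax();print(ce[i]+[x0,y0],st[i],fvz(plane(c,ce[i]+[x0,y0],.170)))
E
```

```text
t 15.7 TCP fvz [-215.3  -34.   170.9] force fvz [-1.0, -1.1, 0.3] w 0.9938840430747607
pre [300.10816963 207.05084313] [330.03722025 199.35793426]
fwd [300.97434123 196.48159823] [327.78213613 204.32273712]
fwd20 [301.09322772 194.74908749] [327.43491337 205.3047816 ]
[295.92369478 195.10040161] [  0   8  22  16 249] [-1.0e-01 -2.2e+01  1.7e+02]
[331.13333333 203.95111111] [  3  26  17  17 225] [ -4.6 -27.2 170. ]
```

No more pictures can be viewed, so I'll check numerically. I'll use a purer red mask in both views, with the start picture to remove bias, and also check the loose objects.

Run:
```python
from q import *
T,S=manip.camera_params("top"),manip.camera_params("scene")
t=manip.grab_frame("top")[:,:,::-1].copy();s=manip.grab_frame("scene")[:,:,::-1].copy()
print("park pred",proj(T,knob(-18,0)),proj(S,knob(-18,0)),"meas [281.9,222.5] [352.3,194.4]")
for n,p in dict(pre=(6,-15),fwd=(18,-15)).items(): print(n,proj(T,knob(*p)),proj(S,knob(*p)))
x0,y0,x1,y1=280,180,320,218
h=cv2.cvtColor(t[y0:y1,x0:x1],cv2.COLOR_BGR2HSV);m=(((h[:,:,0]<9)|(h[:,:,0]>170))&(h[:,:,1]>45)).astype(np.uint8)
n,l,st,ce=cv2.connectedComponentsWithStats(m);print([(ce[i]+[x0,y0],st[i]) for i in range(1,n) if st[i][4]>20])
t0,s0=cv2.imread("pics/top0.png"),cv2.imread("pics/scene0.png")
for nm,a,b,r in(("bottle",t0,t,(155,165,200,205)),("vial",t0,t,(370,190,390,210)),("beaker",t0,t,(382,222,420,260)),("beaker s",s0,s,(214,182,250,226)),("vial s",s0,s,(230,234,252,262)),("bottle s",s0,s,(455,238,502,306))):
    d=np.abs(a[r[1]:r[3],r[0]:r[2]].astype(int)-b[r[1]:r[3],r[0]:r[2]]).max(2);print(nm,(d>40).mean().round(3))
```

```text
park pred [282.35094296 224.94784718] [351.20713685 196.56895045] meas [281.9,222.5] [352.3,194.4]
pre [297.87036735 206.8812434 ] [332.44139482 199.31297214]
fwd [298.78998792 196.2224814 ] [330.16097162 204.33740419]
[(array([298.4863388 , 196.33879781]), array([ 11,   9,  16,  15, 183], dtype=int32))]
bottle 0.0
vial 0.0
beaker 0.0
beaker s 0.0
vial s 0.0
bottle s 0.0
```

The numbers agree with fully home, and the loose objects have not moved. There is time left, so I'll press once more, slightly harder, to confirm the stop.

Emit:
{"name": "drive_tool", "arguments": {"commands": "85 0 0.7 0.5 0;85 0 0.8 0.5 0;85 0 0.8 0 0;85 0 0.8 0 0;85 0 0.7 0 0;85 0 0.5 0 0;85 0 0.3 0 0;85 0 0.1 0 0"}}

```text
time: 16.9
tool_pos: [0.6185, 0.0577, 0.1408]
tool_rot: [-0.0, 0.755, 0.656, -0.0]
contact_force: [-0.5, -0.4, 0.1]
gripper_width: 0.993
```

Emit:
{"name": "drive_tool", "arguments": {"commands": "85 0 0.07 0 0;85 0 0.07 0 0;85 0 0.06 0 0;85 0 0.06 0 0;85 0 0 0 0;85 0 0 0 0;85 0 0 0 0;85 0 0 0 0"}}

```text
time: 17.9
tool_pos: [0.6207, 0.0573, 0.1416]
tool_rot: [-0.004, 0.755, 0.656, -0.005]
contact_force: [-23.6, 0.4, 13.3]
gripper_width: 0.993
```

```bash
python3 q.py | head -1
```

```text
t 17.9 TCP fvz [-72.4 -33.9 141.6] force fvz [-23.4, -3.0, 13.3] w 0.9932328200247186
```

Emit:
{"name": "drive_tool", "arguments": {"commands": "85 0 -0.4 0 0;85 0 -1 0 0;85 0 -1 0 0;85 0 -1 0 0;85 0 -1 -0.5 0;85 0 -0.5 -0.5 0;85 0 0 0 0;85 0 0 0 0"}}

```text
time: 18.9
tool_pos: [0.4807, 0.0773, 0.1707]
tool_rot: [0.0, 0.755, 0.656, 0.0]
contact_force: [-0.7, -0.1, 0.8]
gripper_width: 0.997
```

Run:
```python
from q import *
t=manip.grab_frame("top")[:,:,::-1].copy();x0,y0,x1,y1=280,180,320,218
h=cv2.cvtColor(t[y0:y1,x0:x1],cv2.COLOR_BGR2HSV);m=(((h[:,:,0]<9)|(h[:,:,0]>170))&(h[:,:,1]>45)).astype(np.uint8)
n,l,st,ce=cv2.connectedComponentsWithStats(m);print([(ce[i]+[x0,y0],st[i]) for i in range(1,n) if st[i][4]>20])
s=manip.state();print(s["contact_force"],s["tool_pos"]);manip.job_done()
```

```text
[(array([298.52459016, 196.38251366]), array([ 11,   9,  16,  16, 183], dtype=int32))]
[ 0.96088913 -0.42518985  0.64639327] [0.48057529 0.07720691 0.17037172]
the job is handed in; nothing more can be done
```

The shift lever is now in the right forward slot, the green-disc side, and pushed to its stop. The job is handed in at about 19 s with the gripper clear of everything.

**How it was done:** The drive can't tilt the tool, so I didn't grasp the knob as suggested. I pushed the ball from behind, cradled between narrowed fingertips: out of park into neutral, across to the right, then into the slot. The cameras put the plate about 4.5 mm left of nominal, so the slot is at about v = -17.5 mm. I then backed off, turned the gripper a quarter turn, and drove the lever home with the back of an open finger, so the gripper stayed clear of the guard.

**Last checks:**
- **Stop:** Two pushes ended at the same place, within 0.5 mm, at 17 N and 24 N. The knob had not moved between them (top view 298.5, 196.4).
- **Position:** The predicted fully-home pixel is (298.8, 196.2), so the top view agrees.
- **Loose objects:** The wash bottle, beaker and vial showed no change in either fixed camera before the second push. I did not repeat that comparison after it.

**What disagreed:**
- **Travel from park:** In the top view it came out about 2.4 pixels (roughly 3 mm at the stem) shorter than nominal, while the scene view suggested slightly more than nominal. I put this down to calibration or where the park slot really ends, since the stop was firm.
- **Final look:** My last picture could not be viewed because the 12-picture limit was reached, so the end state was checked by numbers only.

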